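Flip the bronze seal retainer over the ramp step

ROBOT

A 7-joint arm with a two-finger parallel gripper is mounted at the origin on the work surface. World frame = base frame: x ahead of the robot, y to its left, z up, the work surface at z = 0. Lengths are in m, angles in rad, forces in N, time in s.
With the tool pointing down it reaches from about 0.425 to 0.925 m from the base axis. Payload 6.8 kg.
Tool frame: the origin (TCP) lies at the very end of the fingers, on their centre line; the grasp point (between the pads) lies 19 mm behind it; z points along the fingers, y is the line along which they close (so a half turn about z gives the same grasp; the last joint's range is limited). The gripper opens to 85 mm and grips with 20 to 120 N. Pads are 22 mm wide; open, the fingers measure 114 mm over their backs; the gripper's body (76 mm by 85 mm) begins 54 mm behind the grasp point. The pads swing forward as they close: fully open they stand 13 mm farther back than shut.
Start: joints at [1.177, 0.477, 0.022, 1.555, -0.011, 1.109, -0.083], TCP at [0.19, -0.648, 0.231] pointing down, gripper open.
Joint ranges: [-2.96, 2.96], [-0.34, 2.1], [-1.41, 1.46], [0.24, 2.44], [-1.37, 4.51], [0.17, 1.92], [-2.96, 2.96]. Speed limits (rad/s): [2.39, 2.39, 3.14, 3.14, 3.14, 3.14, 3.14].

INTERFACE

Orientations are given as a rotation vector (axis times angle).
In Python, from plant import bot gives the robot as it stands.
- The arm moves only by the shell command python3 -m crank 'ROWS' [FORCE]. ROWS is rows parted by semicolons, their numbers by spaces, 1 to 10 of them, each of 7 numbers: a rotation vector rx, ry, rz in rad, then dx, dy, dz in m, then the finger opening in m; each row is the pose to reach, as a shift and turn from the pose commanded when the command began, along the tool's axes at that moment; what a row does not reach only later rows make up. A row lasts 1/12 s, in which the tool goes at most 0.0417 m and 0.125 rad, less where a joint would pass 70% of its speed; a pose out of reach is approached as far as the arm can. The fingers move at their own pace and stop on an object; FORCE is the grip in N (left out, the last holds). Time passes only in rows, so rows that do not move let the fingers close. It prints the time, the measured TCP pose, the force, the opening and the grip force at its end.
- bot.read_state(): the state, without advancing time (a new reading comes with each control period).
- bot.capture(name): name is "side" or "top"; returns (picture, depth): 420x560x3 uint8, blue, green, red; 420x560 float32, m along the optical axis (not along the pixel's ray), 0 where there is no reading.
- bot.camera_info(name): a dict with "K" (3x3 intrinsics, pixels), "rvec" (rotation vector, rad) and "tvec" (3), from world to camera coordinates, as OpenCV has them. Camera axes: x right, y down, z forward; pixel columns grow to the right and rows downward; lengths in m; the calibration is good to about 2 mm. A picture is of the moment at which its call begins. camera_info takes no time and is no camera call.
- bot.finish_job(): hands the job in; it is judged then, once.
Trained networks look in the newest picture that a camera, given by its name, has taken for a name from the list of things; names that differ only in an ending like _2 or _b are one class to them, and where a whole thing is asked for, a point or a joint stands for the part that bears it (a point fixed in the world has none). Each returns a list of dicts, best first, with "score" (0 to 1); they miss things now and then, are a little off and sometimes report something else, mostly with a low value. They report only what shows in the picture. A call takes as long as a camera call. They do not tell look-alikes from the thing itself.
- bot.look_for(name, camera): "extent" ([left, top, width, height] in pixels, round what is visible of it).
- bot.cut_out(name, camera): "mask" (420x560 bool, what is visible of it) and "extent" ([left, top, width, height] in pixels, round what is visible of it).
The state is a dict: "time": time; "joints": joint angles; "qvel": joint speeds; "effort": joint torques, N m; "tcp_pos": TCP position; "tcp_rot": TCP orientation; "contact_force": force on the tool from outside, world axes, zero at the start; "moment": the same for the moment, N m; "gripper_width": finger opening in m; "grasp_force": force on a finger pad.
Only numpy, scipy, OpenCV 4.12 (cv2) and the standard library are available. Lean on these libraries where they do the work, as an engineer would, in place of code of your own. Each camera call takes 0.05 s, during which the arm holds its last target. There are 200 camera calls.

TASK

Lay the bronze seal retainer, seal side up, on the narrow upper slope of the flip ramp with one of its short edges resting on the step, and let go of it. Then tip it end over end across the step so that it comes down the lower ramp on its seal side, and leave it lying flat on the landing pad, seal side down, square and pushed up against the end stop. Leave the piston, the ceramic roller and the stud bolt where they stand.

Things in the scene. Friction and masses are not known exactly. Their poses are not given: they have to be found in the camera images.
- retainer: bronze seal retainer: flat plate 90 mm long (its x), 64 wide (its y; grip across this), 12 thick (its z), 0.3 to 0.6 kg, with a 34 mm bore through the centre and four dark bolt spots. +z face = seal side, with a black rubber ring round the bore; the other face is plain. Origin: centre of the plain face. Starts flat on the bench, seal side up, any yaw
- retainer_mid (a point): centre of the retainer, midway through its thickness (6 mm above its origin along its z); same axes
- ramp: fixed flip ramp, 96 mm wide, nothing on it moves. Origin: on the bench, mid width, under the foot of the lower ramp; x = downhill (level), y = across, z = up. From high to low: narrow upper slope, step, lower ramp (both slopes fall at 40 degrees towards +x), level landing pad, end stop; x from -130 to 128 mm. Bare steel: the retainer slides down it, slowly, and may stop half on the pad
- step (a point): middle of the inner corner where the upper slope meets the foot of the step (ramp frame x -89, z 69 mm); ramp axes. The upper slope is a board 44 mm wide, without sides, reaching 55 mm uphill from here. A retainer resting here has its centre 45 mm uphill along the slope and 6 mm off its surface; 10 mm each side and its top 35 mm overhang the board
- step_edge (a point): middle of the step's upper edge (ramp frame x -80, z 80 mm), over which the retainer tips; ramp axes. The step rises 14 mm square to the upper slope and faces uphill. From this edge the lower ramp falls 105 mm along the slope to the pad at ramp x 0, z 12 mm
- pad (a point): point on the level landing pad's surface (ramp frame x 75, z 12 mm), 45 mm before the end stop: the retainer's centre is over it when it is home; ramp axes. The pad runs from ramp x 0 to the upright end stop's face at x 120 mm (stop's top at z 34). Yellow side rails, inner faces 76 mm apart, stand 12 mm above the pad and 10 mm off the lower ramp
- piston: scuffed steel tensioner piston standing upright, 52 mm across, 75 mm tall; origin under its centre; loose, a bystander
- roller: white ceramic bearing roller standing on end, 42 mm across, 52 mm tall; origin under its centre; loose, a bystander
- stud: black-oxide stud bolt lying down, 240 mm long (its x), 24 mm thick with two 36 mm nuts; origin under its centre; loose, a bystander
Not all that is in view belongs to the job. Leave any red look-alike of the retainer alone.

How it is judged:
On the way, in this order (a step that is already met when the one before it is completed fails the run):
1. the retainer lies on the upper slope against the step, seal side up, let go (contact force between the fingers and retainer below 0.2 N and angle between retainer_mid's own z axis and vertical between 0.6 and 0.8 rad and distance between retainer_mid and step below 0.056 m and x of retainer_mid in the frame of ramp below -0.1 m and angle between the y axis of retainer_mid and the y axis of ramp, either way round below 0.25 rad and linear speed of retainer below 0.03 m/s), for 0.2 s.
2. it turns over the step, past upright, onto its seal side (angle between retainer_mid's own z axis and vertical above 1.8 rad and distance between retainer_mid and step below 0.075 m).
At the end, for the whole second after the job is handed in: The retainer lies at rest flat on the landing pad (within 0.1 rad), seal side down, between the rails, long axis along the ramp within 0.15 rad, its leading edge against the end stop (centre within 7 mm of home along the ramp), and untouched (angle between retainer_mid's own z axis and vertical above 3.04 rad and x of retainer_mid in the frame of ramp between 0.068 and 0.081 m and y of retainer_mid in the frame of ramp between -0.012 and 0.012 m and z of retainer_mid in the frame of ramp below 0.023 m and angle between the y axis of retainer_mid and the y axis of ramp, either way round below 0.15 rad and linear speed of retainer below 0.01 m/s).
It fails at once if the piston, the roller or the stud bolt is moved more than 20 mm (distance of any of piston, roller, stud from where it was at the start of the episode above 0.02 m).
It also fails if it takes over 67 s, if anything falls off the work surface, if the arm or the gripper's body presses on something with over 40 N, if the wrist force passes 120 N, or if a joint passes its speed limit or range.

## Working session

There is one attempt and no reset: what is moved stays moved. The work goes in short steps, Python scripts to look and compute and a shell command to move; the robot and the scene stay as the last step left them, time stands still between calls to the robot, and variables do not carry over. Pictures are saved under pics/ and viewed, at most 10 in all, crops included, and the job is handed in when it is done.

```bash
mkdir -p pics; ls; cat > h.py <<'E'
import numpy as np, cv2
from scipy.spatial.transform import Rotation as R
from plant import bot
def cam(n):
    i=bot.camera_info(n); return np.array(i["K"]),R.from_rotvec(np.ravel(i["rvec"])).as_matrix(),np.ravel(i["tvec"])
def cloud(n,d):
    K,Rm,t=cam(n); v,u=np.mgrid[:d.shape[0],:d.shape[1]]
    p=np.stack([(u-K[0,2])/K[0,0]*d,(v-K[1,2])/K[1,1]*d,d],-1)
    w=(p-t)@Rm; w[d<=0]=np.nan; return w
def proj(n,P):
    K,Rm,t=cam(n); c=np.atleast_2d(P)@Rm.T+t; q=c@K.T; return q[:,:2]/q[:,2:]
E
python3 - <<'E'
from h import *
ims=[]
for n in("top","side"):
    im,d=bot.capture(n); np.savez(f"pics/{n}0.npz",im=im,d=d); cv2.imwrite(f"pics/{n}0.png",im)
    w=cloud(n,d)
    print(n,"cam pos",(-cam(n)[1].T@cam(n)[2]).round(3))
    for o in("retainer","ramp","piston","roller","stud"):
        for r in bot.cut_out(o,n)[:3]:
            m=r["mask"]; p=w[m]; p=p[~np.isnan(p[:,0])]
            print(n,o,round(r["score"],2),r["extent"],np.median(p,0).round(3) if len(p) else None, np.percentile(p,[2,98],0).round(3).tolist() if len(p) else None)
E
```

```text
pics
top cam pos [0.495 0.162 1.261]
top retainer 0.97 [171.3, 260.2, 37.6, 37.2] [0.401 0.396 0.011] [[0.361, 0.351, 0.001], [0.44, 0.441, 0.016]]
top retainer 0.91 [122.0, 235.6, 35.1, 39.7] [0.471 0.532 0.011] [[0.423, 0.493, -0.001], [0.516, 0.571, 0.016]]
top retainer 0.84 [191.5, 205.3, 39.1, 36.8] [0.549 0.341 0.011] [[0.505, 0.298, 0.006], [0.589, 0.389, 0.016]]
top ramp 0.87 [346.3, 192.9, 99.6, 52.5] [ 0.548 -0.146  0.018] [[0.497, -0.266, 0.003], [0.6, -0.016, 0.097]]
top roller 0.61 [316.5, 130.0, 23.8, 19.3] [0.759 0.027 0.049] [[0.741, 0.006, 0.002], [0.787, 0.044, 0.055]]
top stud 0.65 [371.4, 138.4, 88.3, 17.1] [ 0.743 -0.211  0.027] [[0.722, -0.324, 0.003], [0.764, -0.094, 0.037]]
side cam pos [0.173 0.517 0.718]
side retainer 0.77 [195.4, 270.4, 45.2, 30.3] [0.548 0.343 0.012] [[0.505, 0.297, 0.003], [0.591, 0.389, 0.015]]
side retainer 0.69 [159.6, 216.6, 42.0, 36.7] [0.718 0.323 0.012] [[0.678, 0.272, -0.001], [0.761, 0.367, 0.015]]
side retainer 0.66 [218.2, 333.8, 56.6, 47.9] [0.403 0.397 0.012] [[0.362, 0.35, 0.0], [0.445, 0.441, 0.015]]
side ramp 0.78 [319.0, 134.3, 84.4, 74.8] [ 0.539 -0.108  0.018] [[0.494, -0.269, 0.001], [0.601, -0.016, 0.099]]
side ramp 0.35 [255.6, 143.6, 15.1, 28.6] [0.753 0.03  0.041] [[0.742, 0.007, 0.002], [0.779, 0.042, 0.054]]
side piston 0.84 [201.6, 172.7, 21.0, 31.1] [0.748 0.2   0.054] [[0.735, 0.173, 0.006], [0.777, 0.217, 0.076]]
side roller 0.76 [255.9, 143.9, 19.4, 26.7] [0.753 0.031 0.041] [[0.742, 0.007, 0.003], [0.778, 0.043, 0.054]]
side stud 0.98 [291.9, 105.4, 63.9, 41.8] [ 0.741 -0.198  0.027] [[0.723, -0.328, -0.001], [0.777, -0.094, 0.037]]
```

```bash
python3 -c "
from h import *
print(bot.read_state())"
```

```text
{'time': 0.6, 'joints': array([ 1.1768921 ,  0.47698036,  0.02239029,  1.5554012 , -0.01146867,
        1.10931354, -0.08308387]), 'qvel': array([ 0.00083416, -0.00038384,  0.00016689, -0.00160905, -0.00022942,
       -0.00026418,  0.00067456]), 'effort': array([-1.42092675e-03, -5.96008587e+01,  1.60502482e+00, -2.81420052e+01,
        1.24209537e-02,  1.80683448e-03,  1.04398043e-05]), 'tcp_pos': array([ 0.19030902, -0.6476303 ,  0.2313204 ]), 'tcp_rot': array([ 3.10953874e+00,  4.47437249e-01, -5.54921707e-06]), 'contact_force': array([ 0.63026106,  0.68795095, -0.41312111]), 'moment': array([0.00143672, 0.03523855, 0.02405698]), 'grasp_force': 0.0, 'gripper_width': 0.08540132270385307}
```

View pics/top0.png

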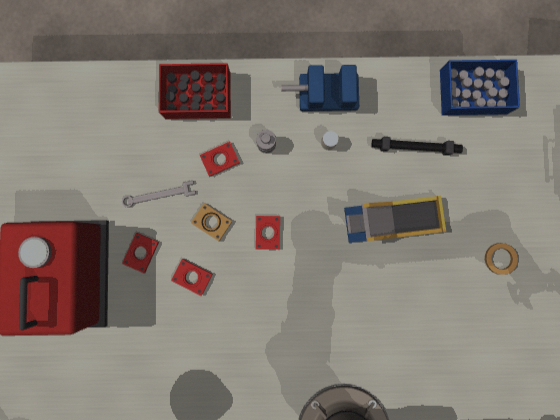

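```bash
python3 - <<'E'
from h import *
im=np.load("pics/top0.npz")["im"]; s=np.load("pics/side0.npz")["im"]
a=cv2.resize(im[180:310,100:245],(435,390),interpolation=cv2.INTER_CUBIC)
b=cv2.resize(s[200:390,140:290],(308,390),interpolation=cv2.INTER_CUBIC)
cv2.imwrite("pics/crop.png",np.hstack([a,b]))
E
```

```text
(no output)
```

View pics/crop.png

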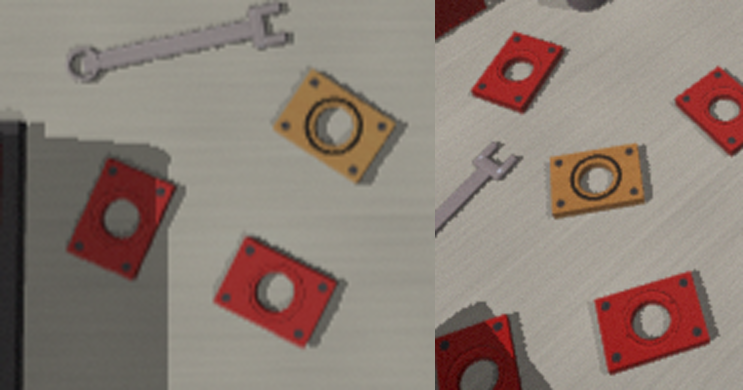

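```bash
cat > fit.py <<'E'
from h import *
from scipy.optimize import minimize
def hf(x,y):
    a=abs(y); h=np.zeros_like(x)
    s=12-0.85*x
    h=np.where((x>=0)&(x<120)&(a<48),np.where(a<38,12,24),h)
    h=np.where((x>=120)&(x<128)&(a<48),34,h)
    h=np.where((x>=-80)&(x<0)&(a<48),np.where(a<38,s,s+13),h)
    h=np.where((x>=-89)&(x<-80)&(a<48),69+(x+89)*11/9,h)
    h=np.where((x>=-131)&(x<-89)&(a<22),69+(-89-x)*.839,h)
    return h
P=[]
for n in("top","side"):
    z=np.load(f"pics/{n}0.npz"); w=cloud(n,z["d"]).reshape(-1,3)
    m=(w[:,0]>.45)&(w[:,0]<.66)&(w[:,1]>-.31)&(w[:,1]<.03)&(w[:,2]>.006)&(w[:,2]<.2); P.append(w[m]*1000)
P=np.vstack(P)
def loc(p,P):
    c,s=np.cos(p[2]),np.sin(p[2]); d=P[:,:2]-p[:2]; return d[:,0]*c+d[:,1]*s,-d[:,0]*s+d[:,1]*c
def cost(p):
    x,y=loc(p,P); return np.minimum(abs(P[:,2]-hf(x,y)),15).mean()
best=min((minimize(cost,[550,y0,t],method="Nelder-Mead",options=dict(initial_simplex=[[550,y0,t],[560,y0,t],[550,y0+10,t],[550,y0,t+.1]])) for y0 in(-120,-145,-160) for t in(-1.75,-1.57,-1.4)),key=lambda r:r.fun)
print("ramp",best.x,best.fun)
x,y=loc(best.x,P)
for lo in range(-135,130,12):
    m=(abs(y)<18)&(x>lo)&(x<lo+12)
    if m.any(): print(lo,np.median(P[m,2]-hf(x,y)[m]).round(1),m.sum(),end="; ")
# retainer
for n in("top","side"):
    z=np.load(f"pics/{n}0.npz"); w=cloud(n,z["d"]).reshape(-1,3)
    m=(abs(w[:,0]-.548)<.065)&(abs(w[:,1]-.342)<.065)&(w[:,2]>.008)&(w[:,2]<.03)
    hsv=cv2.cvtColor(z["im"],cv2.COLOR_BGR2HSV).reshape(-1,3); m&=(hsv[:,0]>8)
    q=w[m]; print("\n",n,m.sum(),cv2.minAreaRect((q[:,:2]*1000).astype(np.float32)),np.median(q[:,2]))
E
python3 fit.py
```

```text
ramp [ 548.17022503 -142.56679772   -1.46615928] 5.123411330565775
-135 0.5 131; -123 -40.7 348; -111 -4.7 137; -99 -1.6 81; -87 -3.8 210; -75 -1.5 66; -63 -1.0 65; -51 -1.4 56; -39 -1.3 62; -27 -0.6 56; -15 -0.9 56; -3 -0.8 70; 9 -0.6 93; 21 -0.8 102; 33 -0.5 90; 45 -0.3 100; 57 -0.5 98; 69 -0.7 93; 81 -0.8 102; 93 -1.1 87; 105 -0.8 97; 117 -3.8 219; 129 32.8 7; 
 top 592 ((548.3390502929688, 343.82489013671875), (90.6495361328125, 63.567806243896484), 55.69515609741211) 0.011431472201556141

 side 1055 ((549.802978515625, 341.588623046875), (89.89849090576172, 66.0312271118164), 56.10557556152344) 0.0123637939931286
```

I see the bronze retainer with black ring at top-view pixel (212,222). The look-alikes are red, at (141,253), (192,277), (220,159) and (268,233), and the orange ring at (502,258) is something else. I choose (212,222): the crop confirms it is bronze, has the seal ring and lies seal side up. It is at world (0.549, 0.343) with its long axis at 56°, and its measured size is 90x65x12, which matches. The ramp fit is also consistent.

```bash
cat >> h.py <<'E'
YR=-1.46616; RO=np.array([.5482,-.1426,0]); RR=R.from_euler("z",YR).as_matrix()
def ramp(x,y,z): return RO+RR@np.array([x,y,z])/1000
def toramp(p): return (np.atleast_2d(p)-RO)@RR*1000
def go(p,yaw,phi):
    "row from present pose; yaw of tool x (deg), phi tilt about tool y (deg)"
    s=bot.read_state(); A=R.from_rotvec(s["tcp_rot"])
    B=R.from_euler("z",yaw,degrees=True)*R.from_euler("x",180,degrees=True)*R.from_euler("y",phi,degrees=True)
    rv=(A.inv()*B).as_rotvec(); d=A.inv().apply(np.array(p)-s["tcp_pos"])
    print("row",*rv.round(4),*d.round(4),"| rows",round(max(np.linalg.norm(rv)/.125,np.linalg.norm(d)/.0417),1),"t",s["time"],"F",s["contact_force"].round(1))
def st():
    s=bot.read_state(); print("t",round(s["time"],2),"ramp",toramp(s["tcp_pos"]).round(1),"j",s["joints"].round(2),"F",s["contact_force"].round(1),"w",s["gripper_width"].round(4))
E
python3 -c "
from h import *
go([.60,-.2,.25],50,0); go([.549,.343,.12],56,0)"
```

```text
row 0.0 0.0 -0.5868 0.5193 -0.314 -0.0187 | rows 14.6 t 0.6 F [ 0.6  0.7 -0.4]
row 0.0 0.0 -0.6916 0.6234 -0.8493 0.1113 | rows 25.4 t 0.6 F [ 0.6  0.7 -0.4]
```

```bash
r="0 0 -0.587 0.52 -0.314 -0.019 0.085"
python3 -m crank '0 0 -0.587 0.52 -0.314 -0.019 0.085;0 0 -0.587 0.52 -0.314 -0.019 0.085;0 0 -0.587 0.52 -0.314 -0.019 0.085;0 0 -0.587 0.52 -0.314 -0.019 0.085;0 0 -0.587 0.52 -0.314 -0.019 0.085;0 0 -0.587 0.52 -0.314 -0.019 0.085;0 0 -0.587 0.52 -0.314 -0.019 0.085;0 0 -0.587 0.52 -0.314 -0.019 0.085;0 0 -0.587 0.52 -0.314 -0.019 0.085;0 0 -0.587 0.52 -0.314 -0.019 0.085' 
python3 -c "
from h import *
st();go([.549,.343,.12],56,0)"
```

```text
time: 1.43
tcp_pos: [0.4727, -0.339, 0.2448]
tcp_rot: [2.847, 1.327, 0.0]
contact_force: [0.5, -0.3, -0.7]
gripper_width: 0.085
grasp_force: 0.0Traceback (most recent call last):
  File "<string>", line 3, in <module>
    st();go([.549,.343,.12],56,0)
    ~~^^
  File "h.py", line 22, in st
    s=bot.read_state(); print("t",round(s["time"],2),"ramp",toramp(s["tcp_pos"]).round(1),"j",s["joints"].round(2),"F",s["contact_force"].round(1),"w",s["gripper_width"].round(4))
                                                                                                                                                       ^^^^^^^^^^^^^^^^^^^^^^^^
AttributeError: 'float' object has no attribute 'round'
```

```bash
sed -i 's/s\["gripper_width"\].round(4)/round(float(s["gripper_width"]),4)/' h.py
python3 -c "
from h import *
st();go([.549,.343,.25],56,0);go([.549,.343,.12],56,0)"
```

```text
t 1.43 ramp [[187.5 -95.6 244.8]] j [ 0.72  0.33 -0.26  1.76  0.09  1.07 -0.27] F [ 0.5 -0.3 -0.7] w 0.085
row 0.0007 0.0001 -0.1049 0.5714 -0.3801 -0.0056 | rows 16.5 t 1.4333 F [ 0.5 -0.3 -0.7]
row 0.0007 0.0001 -0.1049 0.5715 -0.3802 0.1244 | rows 16.7 t 1.4333 F [ 0.5 -0.3 -0.7]
```

```bash
python3 -m crank '0 0 -0.105 0.57 -0.38 0.0 0.085;0 0 -0.105 0.57 -0.38 0 0.085;0 0 -0.105 0.57 -0.38 0 0.085;0 0 -0.105 0.57 -0.38 0 0.085;0 0 -0.105 0.57 -0.38 0 0.085;0 0 -0.105 0.57 -0.38 0 0.085;0 0 -0.105 0.57 -0.38 0 0.085;0 0 -0.105 0.57 -0.38 0.0 0.085;0 0 -0.105 0.57 -0.38 0.0 0.085;0 0 -0.105 0.57 -0.38 0.0 0.085' 
python3 -c "
from h import *
st();go([.549,.343,.08],56,0)"
```

```text
time: 2.27
tcp_pos: [0.5174, 0.0754, 0.2447]
tcp_rot: [2.773, 1.475, 0.001]
contact_force: [-0.2, -0.6, -0.7]
gripper_width: 0.085
grasp_force: 0.0
t 2.27 ramp [[-220.    -7.9  244.7]] j [ 0.17  0.26 -0.51  1.87  0.14  1.05 -0.99] F [-0.2 -0.6 -0.7] w 0.085
row 0.0009 -0.0003 -0.0 0.2395 -0.1236 0.1647 | rows 7.6 t 2.2667 F [-0.2 -0.6 -0.7]
```

```bash
python3 -m crank '0 0 0 0.2395 -0.1236 0.165 0.085;0 0 0 0.2395 -0.1236 0.165 0.085;0 0 0 0.2395 -0.1236 0.165 0.085;0 0 0 0.2395 -0.1236 0.165 0.085;0 0 0 0.2395 -0.1236 0.165 0.085;0 0 0 0.2395 -0.1236 0.165 0.085;0 0 0 0.2395 -0.1236 0.165 0.085;0 0 0 0.2395 -0.1236 0.165 0.085;0 0 0 0.2395 -0.1236 0.165 0.085;0 0 0 0.2395 -0.1236 0.165 0.085' 
python3 -c "
from h import *
st();go([.549,.3427,.001],56,0)"
```

```text
time: 3.1
tcp_pos: [0.5478, 0.3424, 0.0783]
tcp_rot: [-2.771, -1.479, 0.003]
contact_force: [0.1, -0.2, -0.4]
gripper_width: 0.0852
grasp_force: 0.0
t 3.1 ramp [[-482.4   50.2   78.3]] j [-0.31  0.65 -0.48  1.72  0.37  0.87 -1.54] F [ 0.1 -0.2 -0.4] w 0.0852
row -0.0012 0.0013 0.0028 0.001 0.0009 0.0773 | rows 1.9 t 3.1 F [ 0.1 -0.2 -0.4]
```

Descend, then close in the same command set.

```bash
python3 -m crank '0 0 0 0.001 0.001 0.025 0.085;0 0 0 0.001 0.001 0.05 0.085;0 0 0 0.001 0.001 0.065 0.085;0 0 0 0.001 0.001 0.077 0.085;0 0 0 0.001 0.001 0.077 0.085;0 0 0 0.001 0.001 0.077 0.085' 
python3 -m crank '0 0 0 0 0 0 0.05;0 0 0 0 0 0 0.05;0 0 0 0 0 0 0.05;0 0 0 0 0 0 0.05;0 0 0 0 0 0 0.05;0 0 0 0 0 0 0.05;0 0 0 0 0 0 0.05' 60
python3 -c "
from h import *
st();go([.549,.3427,.2],56,0)"
```

```text
time: 3.6
tcp_pos: [0.5505, 0.3409, 0.0026]
tcp_rot: [2.774, 1.474, -0.0]
contact_force: [0.4, 0.8, 0.2]
gripper_width: 0.0849
grasp_force: 0.0
time: 4.18
tcp_pos: [0.551, 0.3421, 0.0047]
tcp_rot: [2.773, 1.475, 0.004]
contact_force: [-2.6, -2.0, 9.8]
gripper_width: 0.0604
grasp_force: 62.5
t 4.18 ramp [[-481.8   53.5    4.7]] j [-0.34  0.74 -0.43  1.74  0.43  0.75 -1.59] F [-2.6 -2.   9.8] w 0.0604
row 0.0014 -0.002 0.0002 -0.0003 -0.0017 -0.1953 | rows 4.7 t 4.1833 F [-2.6 -2.   9.8]
```

```bash
python3 -m crank '0 0 0 0 0 -0.04 0.05;0 0 0 0 0 -0.08 0.05;0 0 0 0 0 -0.12 0.05;0 0 0 0 0 -0.16 0.05;0 0 0 0 0 -0.2 0.05;0 0 0 0 0 -0.2 0.05;0 0 0 0 0 -0.2 0.05' 
python3 - <<'E'
from h import *
st();go(ramp(-160,0,220),96,40)
im,d=bot.capture("side"); np.savez("pics/s1.npz",im=im,d=d)
s=bot.read_state(); u,v=proj("side",s["tcp_pos"])[0].astype(int); print(u,v)
c=im[max(0,v-100):v+100,max(0,u-120):u+120]; cv2.imwrite("pics/s1.png",cv2.resize(c,None,fx=2.5,fy=2.5))
E
```

```text
time: 4.77
tcp_pos: [0.5511, 0.3424, 0.2054]
tcp_rot: [-2.773, -1.475, -0.009]
contact_force: [0.2, -0.1, -6.3]
gripper_width: 0.0601
grasp_force: 65.9
t 4.77 ramp [[-482.    53.6  205.4]] j [-0.27  0.51 -0.53  1.62  0.29  1.08 -1.48] F [ 0.2 -0.1 -6.3] w 0.0601
row 0.2472 0.6652 -0.6672 -0.2811 0.1659 -0.0156 | rows 7.8 t 4.7667 F [ 0.2 -0.1 -6.3]
202 230
```

View pics/s1.png

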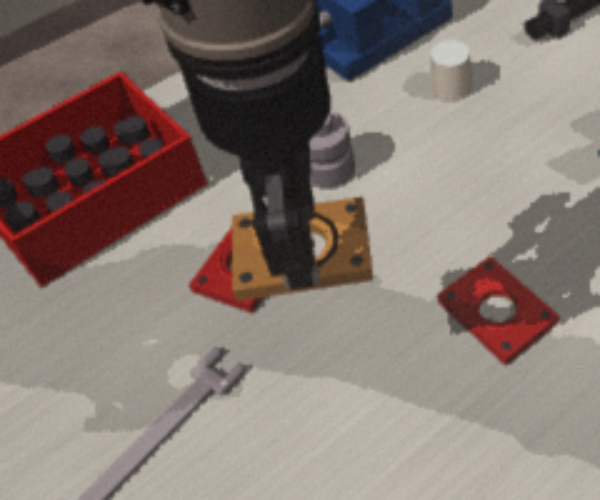

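```bash
python3 - <<'E'
from h import *
z=np.load("pics/s1.npz"); w=cloud("side",z["d"]); s=bot.read_state(); A=R.from_rotvec(s["tcp_rot"])
h=cv2.cvtColor(z["im"],cv2.COLOR_BGR2HSV)
m=(np.linalg.norm(w-s["tcp_pos"],axis=-1)<.075)&(h[...,0]>9)&(h[...,0]<25)&(h[...,1]>90)
q=A.inv().apply(w[m]-s["tcp_pos"])*1000
print(m.sum(),np.percentile(q,[1,5,25,50,75,95,99],0).round(1))
t=q[np.abs(q[:,2]-np.percentile(q[:,2],35))<4]; print(cv2.minAreaRect(t[:,:2].astype(np.float32)),np.median(t[:,2]))
E
```

```text
1072 [[-43.4 -32.6 -12.3]
 [-41.3 -31.8 -11.5]
 [-29.6 -27.2 -10.6]
 [-15.2  -9.8  -9.9]
 [ 31.4  10.6  -9. ]
 [ 42.9  28.   -1.9]
 [ 44.6  31.4   0.1]]
((0.3854522705078125, -0.058650970458984375), (65.58442687988281, 89.05274200439453), 89.94711303710938) -10.003179476085537
```

```bash
python3 -c "
from h import *
go(ramp(-85,0,150),96,40)"
```

```text
row 0.2441 0.6693 -0.6685 -0.3369 0.2143 0.0527 | rows 9.7 t 4.8167 F [-0.4  0.5 -5.4]
```

```bash
python3 -m crank '0.244 0.669 -0.668 -0.337 0.214 0.053 0.05;0.244 0.669 -0.668 -0.337 0.214 0.053 0.05;0.244 0.669 -0.668 -0.337 0.214 0.053 0.05;0.244 0.669 -0.668 -0.337 0.214 0.053 0.05;0.244 0.669 -0.668 -0.337 0.214 0.053 0.05;0.244 0.669 -0.668 -0.337 0.214 0.053 0.05;0.244 0.669 -0.668 -0.337 0.214 0.053 0.05;0.244 0.669 -0.668 -0.337 0.214 0.053 0.05;0.244 0.669 -0.668 -0.337 0.214 0.053 0.05;0.244 0.669 -0.668 -0.337 0.214 0.053 0.05' 
python3 -m crank '0 0 0 0 0 0 0.05;0 0 0 0 0 0 0.05'
python3 -c "
from h import *
st();go(ramp(-85,0,150),96,40); go(ramp(-121.8,0,103),96,40)"
```

```text
time: 5.65
tcp_pos: [0.5386, -0.015, 0.1509]
tcp_rot: [-1.706, -1.891, -0.623]
contact_force: [0.9, -1.1, -5.1]
gripper_width: 0.0602
grasp_force: 66.5
time: 5.82
tcp_pos: [0.5398, -0.0151, 0.1509]
tcp_rot: [-1.718, -1.886, -0.619]
contact_force: [0.8, 0.9, -5.5]
gripper_width: 0.0601
grasp_force: 66.5
t 5.82 ramp [[-127.7    5.   150.9]] j [ 0.96  0.77 -0.98  1.8  -0.08  1.    0.24] F [ 0.8  0.9 -5.5] w 0.0601
row 0.0012 -0.0011 -0.0113 -0.0333 -0.0046 -0.0268 | rows 1.0 t 5.8167 F [ 0.8  0.9 -5.5]
row 0.0012 -0.0011 -0.0113 -0.0354 -0.0046 0.0329 | rows 1.2 t 5.8167 F [ 0.8  0.9 -5.5]
```

```bash
python3 -m crank '0 0 -0.011 -0.0354 -0.0046 -0.01 0.05;0 0 -0.011 -0.0354 -0.0046 0 0.05;0 0 -0.011 -0.0354 -0.0046 0.01 0.05;0 0 -0.011 -0.0354 -0.0046 0.02 0.05;0 0 -0.011 -0.0354 -0.0046 0.026 0.05;0 0 -0.011 -0.0354 -0.0046 0.026 0.05'
python3 - <<'E'
from h import *
st();go(ramp(-121.8,0,103),96,40)
im,d=bot.capture("side"); np.savez("pics/s2.npz",im=im,d=d)
w=cloud("side",d); s=bot.read_state(); A=R.from_rotvec(s["tcp_rot"])
h=cv2.cvtColor(im,cv2.COLOR_BGR2HSV)
m=(np.linalg.norm(w-s["tcp_pos"],axis=-1)<.075)&(h[...,0]>9)&(h[...,0]<25)&(h[...,1]>90)
q=A.inv().apply(w[m]-s["tcp_pos"])*1000
print(m.sum(),np.percentile(q,[1,5,50,95,99],0).round(1))
u,v=proj("side",s["tcp_pos"])[0].astype(int)
c=im[max(0,v-80):v+100,max(0,u-100):u+120]; cv2.imwrite("pics/s2.png",cv2.resize(c,None,fx=3,fy=3))
E
```

```text
time: 6.32
tcp_pos: [0.5355, -0.0176, 0.1116]
tcp_rot: [-1.694, -1.908, -0.623]
contact_force: [-0.5, 0.1, -4.4]
gripper_width: 0.0599
grasp_force: 66.5
t 6.32 ramp [[-125.7    0.5  111.6]] j [ 0.95  0.82 -0.95  1.82 -0.05  0.95  0.28] F [-0.5  0.1 -4.4] w 0.0599
row -0.0049 -0.0015 0.0126 -0.0085 -0.0005 0.0041 | rows 0.2 t 6.3167 F [-0.5  0.1 -4.4]
377 [[-60.1 -46.7 -17.8]
 [-57.4 -42.3 -11.8]
 [ 29.4  -8.   -4.3]
 [ 46.7  37.1   4.4]
 [ 47.9  43.7   5.4]]
```

View pics/s2.png

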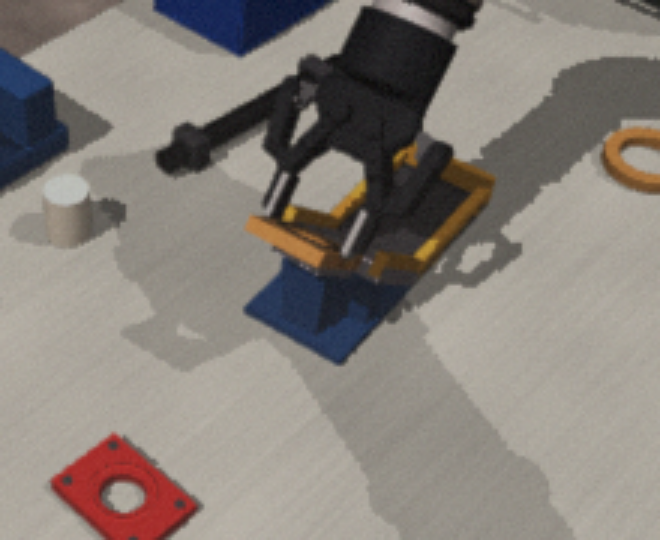

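Held square above the upper slope (plate around (290,240) in the crop), with the step just beyond it. I'll go down the last few mm and let go.

```bash
python3 -m crank '-0.003 0 0.01 -0.004 -0.0005 0.001 0.05;-0.003 0 0.01 -0.0085 -0.0005 0.003 0.05;-0.003 0 0.01 -0.0085 -0.0005 0.005 0.05;-0.003 0 0.01 -0.0085 -0.0005 0.005 0.05'
python3 -c "
from h import *
st();go(ramp(-121.8,0,103),96,40);go(ramp(-122.2,0,99.4),96,40)"
```

```text
time: 6.7
tcp_pos: [0.5371, -0.0244, 0.1027]
tcp_rot: [-1.711, -1.896, -0.624]
contact_force: [0.2, -0.1, -5.7]
gripper_width: 0.0605
grasp_force: 66.5
t 6.7 ramp [[-118.7    1.3  102.7]] j [ 0.95  0.83 -0.94  1.82 -0.04  0.94  0.28] F [ 0.2 -0.1 -5.7] w 0.0605
row 0.0028 -0.0001 -0.0007 0.0025 -0.0013 0.0017 | rows 0.1 t 6.7 F [ 0.2 -0.1 -5.7]
row 0.0028 -0.0001 -0.0007 0.0005 -0.0013 0.0048 | rows 0.1 t 6.7 F [ 0.2 -0.1 -5.7]
```

```bash
python3 -m crank '0.002 0 0 0.001 -0.001 0.002 0.05;0.002 0 0 0.001 -0.001 0.004 0.05;0.002 0 0 0.001 -0.001 0.004 0.05'
python3 -m crank '0 0 0 0 0 0 0.07;0 0 0 0 0 0 0.085;0 0 0 0 0 0 0.085;0 0 0 0 0 0 0.085;0 0 0 0 0 0 0.085'
python3 -c "
from h import *
st()"
```

```text
time: 6.95
tcp_pos: [0.5369, -0.0235, 0.1022]
tcp_rot: [-1.712, -1.897, -0.623]
contact_force: [-6.1, -13.2, 12.6]
gripper_width: 0.06
grasp_force: 72.0
time: 7.37
tcp_pos: [0.5358, -0.0203, 0.1009]
tcp_rot: [-1.708, -1.897, -0.623]
contact_force: [-0.4, 0.2, -0.1]
gripper_width: 0.085
grasp_force: 0.0
t 7.37 ramp [[-123.     0.5  100.9]] j [ 0.95  0.84 -0.94  1.83 -0.04  0.94  0.27] F [-0.4  0.2 -0.1] w 0.085
```

Touched the slope and released. Now back off along the tool axis and check.

```bash
python3 -m crank '0 0 0 0 0 -0.02 0.085;0 0 0 0 0 -0.06 0.085;0 0 0 0 0 -0.1 0.085;0 0 0 0 0 -0.1 0.085'
python3 - <<'E'
from h import *
st()
C=[]
for n in("side","top"):
    im,d=bot.capture(n); w=cloud(n,d); h=cv2.cvtColor(im,cv2.COLOR_BGR2HSV)
    q=toramp(w.reshape(-1,3)); hh=h.reshape(-1,3)
    m=(q[:,0]>-185)&(q[:,0]<-88)&(abs(q[:,1])<45)&(q[:,2]>70)&(q[:,2]<160)&(hh[:,0]>9)&(hh[:,0]<25)&(hh[:,1]>90)
    p=q[m]; c=np.median(p,0); print(n,m.sum(),c.round(1),np.percentile(p,[1,99],0).round(1))
    ok=np.linalg.norm(p-c,axis=1)<60; U,S,V=np.linalg.svd(p[ok]-p[ok].mean(0),full_matrices=False); print("normal",V[2].round(3))
    B=np.array([[-.766,0,.643],[0,1,0],[.643,0,.766]]); t=(p-[-89,0,69])@B.T; print("along/y/off",np.percentile(t,[1,50,99],0).round(1).tolist(),cv2.minAreaRect(t[:,:2].astype(np.float32)))
    u,v=proj(n,ramp(-110,0,100))[0].astype(int); C.append(cv2.resize(im[v-50:v+50,u-65:u+65],(390,300)))
cv2.imwrite("pics/s3.png",np.hstack(C))
E
```

```text
time: 7.7
tcp_pos: [0.5467, -0.0902, 0.1817]
tcp_rot: [-1.719, -1.899, -0.63]
contact_force: [1.9, -0.9, -0.0]
gripper_width: 0.0852
grasp_force: 0.0
t 7.7 ramp [[-52.3   3.9 181.7]] j [ 1.04  0.76 -0.97  1.7  -0.07  1.15  0.3 ] F [ 1.9 -0.9 -0. ] w 0.0852
side 311 [-144.9   -6.8  127.6] [[-155.7  -32.    82.2]
 [ -89.3   31.3  136.5]]
normal [-0.588  0.035 -0.808]
along/y/off [[10.2, -32.0, 2.0], [83.3, -6.8, 10.9], [90.3, 31.3, 14.9]] ((47.89554977416992, 0.3203582763671875), (64.95235443115234, 87.19571685791016), 89.70758819580078)
top 543 [-127.9   -0.6  116.1] [[-156.8  -30.8   82.1]
 [ -89.    29.8  136.1]]
normal [ 0.625 -0.001  0.781]
along/y/off [[8.7, -30.8, -0.6], [60.1, -0.6, 10.4], [90.8, 29.8, 14.2]] ((48.60844039916992, -0.741912841796875), (85.74481201171875, 61.79389953613281), 0.6380998492240906)
```

View pics/s3.png

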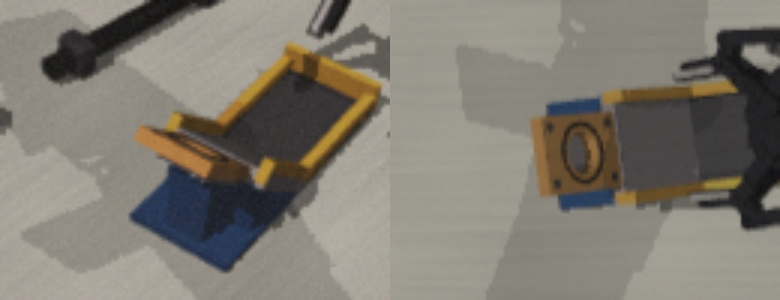

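Step 1 holds: centred, square and against the step. Next I'll regrasp at the uphill end in the plane of the plate (tilt −50°).

```bash
python3 -c "
from h import *
go(ramp(-130,0,260),96,-5)"
```

```text
row 0.0032 -0.7842 -0.0015 0.1086 -0.0011 -0.0161 | rows 6.3 t 7.8 F [-0.1 -0.2  0.1]
```

```bash
python3 -m crank '0 -0.1 0 0.03 0 -0.016 0.085;0 -0.78 0 0.108 0 -0.016 0.085;0 -0.78 0 0.108 0 -0.016 0.085;0 -0.78 0 0.108 0 -0.016 0.085;0 -0.78 0 0.108 0 -0.016 0.085;0 -0.78 0 0.108 0 -0.016 0.085;0 -0.78 0 0.108 0 -0.016 0.085;0 -0.78 0 0.108 0 -0.016 0.085'
python3 -c "
from h import *
st();go(ramp(-195,0,166),96,-50)"
```

```text
time: 8.47
tcp_pos: [0.5332, -0.0073, 0.2584]
tcp_rot: [2.048, 2.298, -0.086]
contact_force: [-0.3, 0.6, -0.4]
gripper_width: 0.0849
grasp_force: 0.0
t 8.47 ramp [[-136.2   -0.8  258.4]] j [ 0.55  0.33 -0.86  1.83  0.36  1.14 -0.33] F [-0.3  0.6 -0.4] w 0.0849
row 0.0044 -0.7895 0.0093 0.0663 0.0015 0.0871 | rows 6.3 t 8.4667 F [-0.3  0.6 -0.4]
```

```bash
python3 -m crank '0 -0.12 0 0.03 0 0 0.085;0 -0.24 0 0.06 0 0.02 0.085;0.004 -0.79 0.009 0.066 0.0015 0.087 0.085;0.004 -0.79 0.009 0.066 0.0015 0.087 0.085;0.004 -0.79 0.009 0.066 0.0015 0.087 0.085;0.004 -0.79 0.009 0.066 0.0015 0.087 0.085;0.004 -0.79 0.009 0.066 0.0015 0.087 0.085;0.004 -0.79 0.009 0.066 0.0015 0.087 0.085;0.004 -0.79 0.009 0.066 0.0015 0.087 0.085'
python3 -c "
from h import *
st();go(ramp(-195,0,166),96,-50);go(ramp(-131.5,0,112.5),96,-50)"
```

```text
time: 9.22
tcp_pos: [0.5292, 0.0456, 0.1647]
tcp_rot: [1.609, 1.774, -0.753]
contact_force: [0.6, -1.1, 0.0]
gripper_width: 0.085
grasp_force: 0.0
t 9.22 ramp [[-189.1    0.8  164.7]] j [-0.17  0.64 -0.62  1.88  0.96  1.56 -1.16] F [ 0.6 -1.1  0. ] w 0.085
row -0.0102 -0.0027 -0.0025 0.0027 -0.0009 -0.0053 | rows 0.1 t 9.2167 F [ 0.6 -1.1  0. ]
row -0.0102 -0.0027 -0.0025 0.0027 -0.0 0.0777 | rows 1.9 t 9.2167 F [ 0.6 -1.1  0. ]
```

```bash
python3 -m crank '-0.008 -0.002 0 0.002 0 0.02 0.085;-0.008 -0.002 0 0.002 0 0.04 0.085;-0.008 -0.002 0 0.002 0 0.06 0.085;-0.008 -0.002 0 0.002 0 0.077 0.085;-0.008 -0.002 0 0.002 0 0.077 0.085'
python3 - <<'E'
from h import *
st();go(ramp(-131.5,0,112.5),96,-50)
im,d=bot.capture("side"); u,v=proj("side",ramp(-130,0,110))[0].astype(int); cv2.imwrite("pics/s4.png",cv2.resize(im[v-80:v+60,u-80:u+90],None,fx=4,fy=4))
st();go(ramp(-131.5,0,112.5),96,-50)
E
```

```text
time: 9.63
tcp_pos: [0.5347, -0.0171, 0.1148]
tcp_rot: [1.608, 1.764, -0.749]
contact_force: [0.0, -0.5, -0.1]
gripper_width: 0.0849
grasp_force: 0.0
t 9.63 ramp [[-126.2   -0.4  114.8]] j [-0.1   0.69 -0.57  1.95  1.06  1.46 -1.2 ] F [ 0.  -0.5 -0.1] w 0.0849
row -0.006 0.0028 -0.0095 0.0051 0.0003 -0.0026 | rows 0.1 t 9.6333 F [ 0.  -0.5 -0.1]
t 9.68 ramp [[-128.5    0.3  115.6]] j [-0.1   0.69 -0.58  1.95  1.06  1.46 -1.2 ] F [-0.8  0.5 -0. ] w 0.0848
row -0.0037 0.0016 -0.0092 0.0043 -0.0004 -0.0003 | rows 0.1 t 9.6833 F [-0.8  0.5 -0. ]
```

View pics/s4.png

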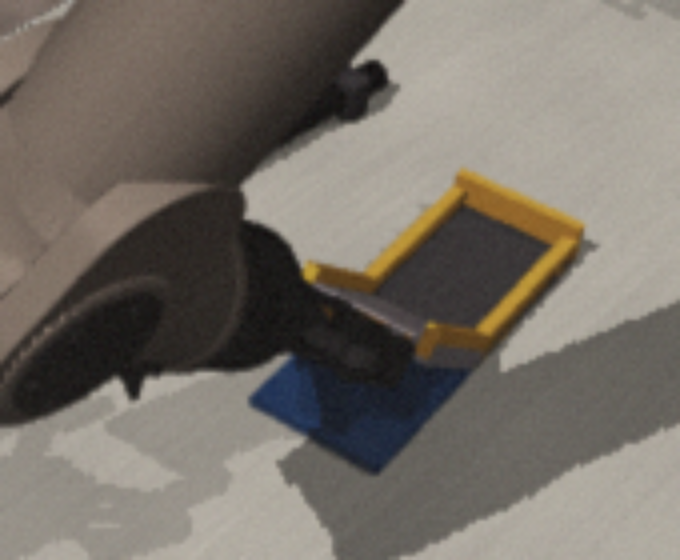

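```bash
python3 -m crank '-0.004 0 -0.008 0.003 0 0 0.085;-0.004 0 -0.008 0.003 0 0 0.05;-0.004 0 -0.008 0.003 0 0 0.05;-0.004 0 -0.008 0.003 0 0 0.05;-0.004 0 -0.008 0.003 0 0 0.05;-0.004 0 -0.008 0.003 0 0 0.05;-0.004 0 -0.008 0.003 0 0 0.05' 70
python3 - <<'E'
from h import *
st()
# flip path: plate end-grip; P=plate mid in ramp frame; TCP sits 15mm from mid toward the held end
E
```

```text
time: 10.27
tcp_pos: [0.5357, -0.0078, 0.1143]
tcp_rot: [1.593, 1.777, -0.739]
contact_force: [-3.1, 5.1, 4.9]
gripper_width: 0.0619
grasp_force: 76.7
t 10.27 ramp [[-135.4    1.7  114.3]] j [-0.11  0.69 -0.58  1.95  1.06  1.46 -1.2 ] F [-3.1  5.1  4.9] w 0.0619
```

```bash
python3 - <<'E'
from h import *
s=bot.read_state(); A=R.from_rotvec(s["tcp_rot"]); f=lambda ph:np.array([np.sin(np.radians(ph)),np.cos(np.radians(ph))])
p0=s["tcp_pos"]
def rows(phs,Es):
    for ph,E in zip(phs,Es):
        t=np.array(E)+65*f(ph); B=R.from_euler("z",96,degrees=True)*R.from_euler("x",180,degrees=True)*R.from_euler("y",ph,degrees=True)
        print(ph,t.round(0),(A.inv()*B).as_rotvec().round(3),A.inv().apply(ramp(t[0],0,t[1])-p0).round(4))
rows([-50,-50,-45,-39,-33,-27,-21,-15,-8,-1],[(-89,77),(-94,87),(-95,95),(-95,98),(-95,98),(-94,98),(-93,98),(-92,98),(-91,97),(-90,97)])
E
```

```text
-50 [-139.  119.] [0.007 0.    0.001] [-0.0013 -0.0016 -0.0055]
-50 [-144.  129.] [0.007 0.    0.001] [-0.0057 -0.0016 -0.0158]
-45 [-141.  141.] [0.007 0.087 0.002] [-0.0169 -0.0016 -0.0214]
-39 [-136.  149.] [0.007 0.192 0.002] [-0.0259 -0.0016 -0.0224]
-33 [-130.  153.] [0.007 0.297 0.002] [-0.0325 -0.0016 -0.0208]
-27 [-124.  156.] [0.007 0.401 0.003] [-0.0396 -0.0016 -0.0177]
-21 [-116.  159.] [0.007 0.506 0.003] [-0.0463 -0.0016 -0.0139]
-15 [-109.  161.] [0.007 0.611 0.003] [-0.0527 -0.0017 -0.0096]
-8 [-100.  161.] [0.006 0.733 0.004] [-0.0588 -0.0017 -0.0032]
-1 [-91. 162.] [0.006 0.855 0.004] [-0.065  -0.0018  0.0032]
```

```bash
python3 -m crank '0 0 0 -0.001 0 -0.006 0.05;0 0 0 -0.006 -0.001 -0.016 0.05;0.005 0.087 0.002 -0.017 -0.0016 -0.0214 0.05;0.005 0.192 0.002 -0.026 -0.0016 -0.0224 0.05;0.005 0.297 0.002 -0.0325 -0.0016 -0.021 0.05;0.005 0.4 0.003 -0.0396 -0.0016 -0.0177 0.05;0.005 0.506 0.003 -0.0463 -0.0016 -0.014 0.05;0.005 0.61 0.003 -0.0527 -0.0016 -0.0096 0.05;0.005 0.733 0.004 -0.0588 -0.0017 -0.0032 0.05;0.005 0.855 0.004 -0.065 -0.0018 0.0032 0.05'
cat > fl.py <<'E'
from h import *
import sys
st(); s=bot.read_state(); A=R.from_rotvec(s["tcp_rot"]); f=lambda ph:np.array([np.sin(np.radians(ph)),np.cos(np.radians(ph))])
p0=s["tcp_pos"]
def rows(phs,Es):
    for ph,E in zip(phs,Es):
        t=np.array(E)+65*f(ph); B=R.from_euler("z",96,degrees=True)*R.from_euler("x",180,degrees=True)*R.from_euler("y",ph,degrees=True)
        print(ph,t.round(0),(A.inv()*B).as_rotvec().round(3),A.inv().apply(ramp(t[0],0,t[1])-p0).round(4))
E
python3 - <<'E'
from fl import *
rows([5,11,17,23,29,35,41,47,54,60],[(-89,97),(-88,96),(-87,95),(-86,95),(-85,94),(-84,93),(-83,92),(-82,91),(-81,91),(-80,91)])
im,d=bot.capture("side"); u,v=proj("side",ramp(-90,0,120))[0].astype(int); cv2.imwrite("pics/s5.png",cv2.resize(im[v-70:v+60,u-80:u+80],None,fx=4,fy=4))
E
```

```text
time: 11.1
tcp_pos: [0.5388, -0.0533, 0.1631]
tcp_rot: [2.092, 2.326, -0.012]
contact_force: [-1.4, 0.2, -5.6]
gripper_width: 0.0621
grasp_force: 77.5
t 11.1 ramp [[-8.980e+01 -1.000e-01  1.631e+02]] j [ 0.65  0.47 -0.86  1.9   0.45  0.96 -0.31] F [-1.4  0.2 -5.6] w 0.0621
5 [-83. 162.] [0.003 0.102 0.002] [-0.0064  0.0001  0.0014]
11 [-76. 160.] [0.003 0.207 0.002] [-0.0141  0.      0.0035]
17 [-68. 157.] [0.003 0.312 0.002] [-0.0217  0.      0.0062]
23 [-61. 155.] [0.003 0.417 0.002] [-0.029  -0.      0.0087]
29 [-53. 151.] [0.003 0.521 0.002] [-0.0361 -0.      0.0128]
35 [-47. 146.] [0.003 0.626 0.002] [-0.0428 -0.      0.0175]
41 [-40. 141.] [0.003 0.731 0.002] [-0.0491 -0.0001  0.0227]
47 [-34. 135.] [0.002 0.835 0.003] [-0.0549 -0.0001  0.0286]
54 [-28. 129.] [0.002 0.958 0.003] [-0.0608 -0.0001  0.0348]
60 [-24. 124.] [0.002 1.062 0.003] [-0.0654 -0.0002  0.0405]
```

View pics/s5.png

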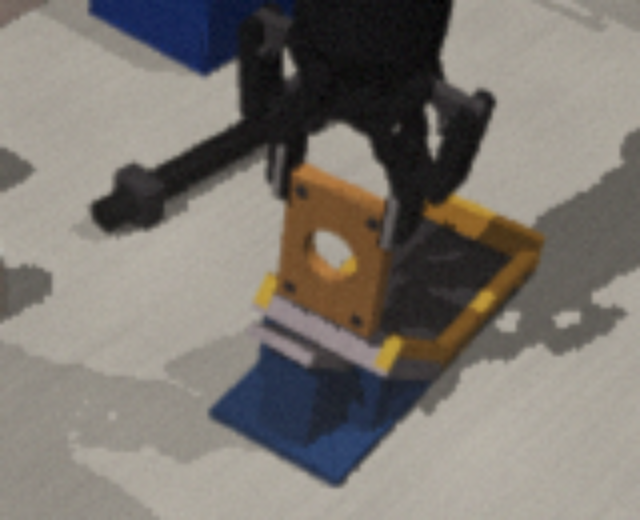

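The plate hangs upright over the step, plain face uphill (crop (335,245)). Continue turning.

```bash
python3 -m crank '0.003 0.102 0.002 -0.0064 0 0.0014 0.05;0.003 0.207 0.002 -0.0141 0 0.0035 0.05;0.003 0.312 0.002 -0.0217 0 0.006 0.05;0.003 0.417 0.002 -0.029 0 0.0087 0.05;0.003 0.521 0.002 -0.036 0 0.0128 0.05;0.003 0.626 0.002 -0.043 0 0.0175 0.05;0.003 0.731 0.002 -0.049 0 0.0227 0.05;0.003 0.835 0.002 -0.055 0 0.0286 0.05;0.003 0.958 0.002 -0.061 0 0.035 0.05;0.003 1.062 0.003 -0.0654 0 0.04 0.05'
python3 - <<'E'
from fl import *
rows([60,66,72,78,84,90],[(-80,91),(-79,90),(-78,90),(-77,90),(-76,90),(-75,90)])
E
```

```text
time: 11.98
tcp_pos: [0.545, -0.122, 0.1202]
tcp_rot: [-1.492, -1.646, -0.852]
contact_force: [0.6, -0.9, -6.0]
gripper_width: 0.0622
grasp_force: 78.0
t 11.98 ramp [[-20.8  -1.  120.2]] j [ 1.16  1.12 -1.05  1.57 -0.05  1.29  0.38] F [ 0.6 -0.9 -6. ] w 0.0622
60 [-24. 124.] [-0.001  0.003 -0.007] [0.0043 0.001  0.0009]
66 [-20. 116.] [-0.     0.108 -0.007] [-0.0038  0.001   0.0009]
72 [-16. 110.] [ 0.     0.212 -0.007] [-0.0111  0.0011  0.0011]
78 [-13. 104.] [ 0.001  0.317 -0.007] [-0.0181  0.0011  0.002 ]
84 [-11.  97.] [ 0.001  0.422 -0.007] [-0.025   0.0012  0.0036]
90 [-10.  90.] [ 0.001  0.527 -0.007] [-0.0315  0.0012  0.0059]
```

```bash
python3 -m crank '0 0.1 -0.007 -0.0038 0.001 0.001 0.05;0 0.212 -0.007 -0.011 0.001 0.001 0.05;0 0.317 -0.007 -0.018 0.001 0.002 0.05;0 0.317 -0.007 -0.018 0.001 0.002 0.05'
python3 - <<'E'
from fl import *
rows([78,84,90],[(-77,90),(-76,90),(-75,90)])
im,d=bot.capture("side"); u,v=proj("side",ramp(-50,0,100))[0].astype(int); cv2.imwrite("pics/s6.png",cv2.resize(im[v-70:v+60,u-80:u+80],None,fx=4,fy=4))
E
```

```text
time: 12.32
tcp_pos: [0.546, -0.129, 0.0979]
tcp_rot: [-1.278, -1.404, -1.034]
contact_force: [-2.3, -4.4, 2.5]
gripper_width: 0.0615
grasp_force: 78.8
t 12.32 ramp [[-13.8  -0.7  97.9]] j [ 1.18  1.35 -1.05  1.46 -0.15  1.44  0.45] F [-2.3 -4.4  2.5] w 0.0615
78 [-13. 104.] [ 0.003 -0.008 -0.008] [ 0.0055  0.0007 -0.0015]
84 [-11.  97.] [ 0.003  0.097 -0.008] [-0.0015  0.0007 -0.0021]
90 [-10.  90.] [ 0.004  0.202 -0.008] [-0.0085  0.0008 -0.0021]
```

View pics/s6.png

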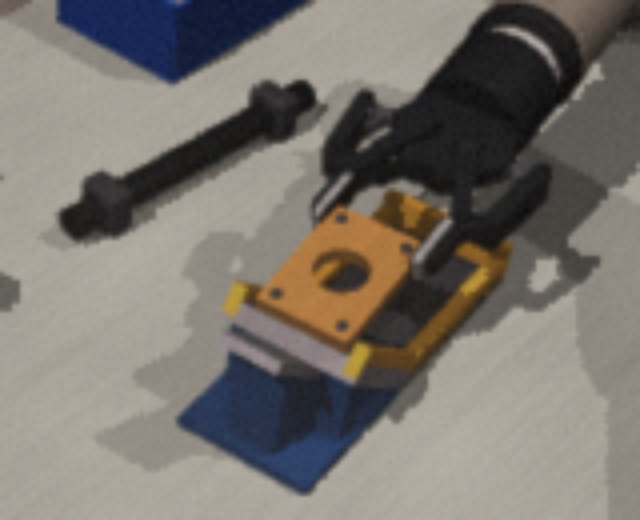

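Plain side up, with its rear edge resting on the step edge. Releasing so that it swings down onto the lower ramp.

```bash
python3 -m crank '0 0 0 0 0 0 0.085;0 0 0 0 0 0 0.085;0 0 0 0 0 0 0.085;0 0 0 0 0 0 0.085;0 0 0 0 0 0 0.085;0 0 0 0 0 0 0.085'
cat > see.py <<'E'
from h import *
def see(lo=-100):
    for n in("side","top"):
        im,d=bot.capture(n); w=cloud(n,d); h=cv2.cvtColor(im,cv2.COLOR_BGR2HSV).reshape(-1,3); q=toramp(w.reshape(-1,3))
        m=(q[:,0]>lo)&(q[:,0]<118)&(abs(q[:,1])<35)&(q[:,2]>17)&(q[:,2]<130)&(h[:,0]>7)&(h[:,0]<19)&(h[:,1]>90)
        if m.sum()<30: print(n,"few",m.sum()); continue
        p=q[m]; V=np.linalg.svd(p-np.median(p,0),full_matrices=False)[2]
        print(n,m.sum(),np.percentile(p,[1,50,99],0).round(1).tolist(),"n",V[2].round(2),cv2.minAreaRect(p[:,:2].astype(np.float32)))
    return im
E
python3 - <<'E'
from see import *
st(); see()
im,d=bot.capture("side"); u,v=proj("side",ramp(0,0,30))[0].astype(int); cv2.imwrite("pics/s7.png",cv2.resize(im[v-70:v+60,u-80:u+80],None,fx=4,fy=4))
E
```

```text
time: 12.87
tcp_pos: [0.5471, -0.1267, 0.1065]
tcp_rot: [-1.275, -1.421, -1.034]
contact_force: [0.2, 1.1, -0.2]
gripper_width: 0.0848
grasp_force: 0.0
t 12.87 ramp [[-15.9   0.5 106.5]] j [ 1.18  1.34 -1.06  1.47 -0.15  1.43  0.45] F [ 0.2  1.1 -0.2] w 0.0848
side 249 [[-63.2, -32.5, 22.5], [-53.5, -1.8, 68.3], [16.0, 31.2, 78.5]] n [ 0.48 -0.    0.88] ((27.124492645263672, -0.4725608825683594), (181.384033203125, 64.30767822265625), 0.23510639369487762)
top 579 [[-64.1, -32.7, 19.3], [-30.0, -1.7, 52.9], [12.8, 31.1, 75.7]] n [-0.59 -0.01 -0.81] ((-25.59040069580078, -0.4605598449707031), (79.1532211303711, 65.1257553100586), 0.3622134327888489)
```

View pics/s7.png

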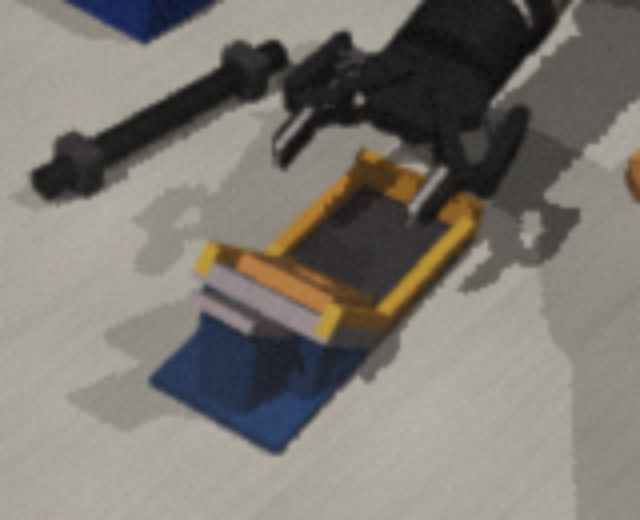

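The plate lies seal side down on the lower ramp, square between the rails (lower edge near x≈+10, top edge near x≈−64). Next I'll lift clear and push it down from behind with closed fingers.

```bash
python3 -c "
from h import *
go(ramp(-70,0,170),96,40)"
```

```text
row 0.001 -0.6615 0.0026 0.0738 -0.0003 0.0396 | rows 5.3 t 13.0167 F [-0.1 -0.4 -0.1]
```

```bash
python3 -m crank '0 -0.06 0 0.03 0 0.01 0.085;0 -0.18 0 0.05 0 0.02 0.085;0 -0.3 0 0.07 0 0.03 0.085;0 -0.42 0 0.074 0 0.04 0;0 -0.54 0 0.074 0 0.04 0;0 -0.66 0 0.074 0 0.04 0;0 -0.66 0 0.074 0 0.04 0;0 -0.66 0 0.074 0 0.04 0'
python3 -c "
from see import *
st(); see(); go(ramp(-77.8,0,104.3),96,40);go(ramp(-87.5,0,92.8),96,40)"
```

```text
time: 13.68
tcp_pos: [0.5411, -0.0714, 0.1712]
tcp_rot: [-1.704, -1.901, -0.626]
contact_force: [0.1, -0.5, -0.7]
gripper_width: 0.0252
grasp_force: 0.0
t 13.68 ramp [[-71.6   0.3 171.2]] j [ 1.08  0.82 -1.07  1.73  0.02  1.12  0.22] F [ 0.1 -0.5 -0.7] w 0.0252
side 244 [[-63.1, -32.1, 24.1], [-54.3, -3.5, 68.7], [10.3, 31.2, 77.2]] n [-0.53  0.01 -0.85] ((-22.889476776123047, 0.6381301879882812), (80.6187973022461, 65.72525787353516), 1.426087498664856)
top 306 [[-64.6, -32.6, 18.7], [-46.1, -0.8, 64.1], [12.3, 31.2, 77.1]] n [-0.59 -0.03 -0.8 ] ((-25.81085205078125, -0.08778762817382812), (78.35584259033203, 65.02055358886719), 1.0686200857162476)
row 0.0013 -0.0049 -0.0012 -0.0348 0.0003 0.0546 | rows 1.6 t 13.7833 F [ 0.7  0.2 -1.4]
row 0.0013 -0.0049 -0.0012 -0.0349 0.0003 0.0697 | rows 1.9 t 13.7833 F [ 0.7  0.2 -1.4]
```

```bash
python3 -m crank '0 0 0 -0.03 0 0.02 0;0 0 0 -0.035 0 0.05 0;0 0 0 -0.035 0 0.062 0;0 0 0 -0.035 0 0.069 0;0 0 0 -0.035 0 0.069 0;0 0 0 -0.04 0 0.069 0;0 0 0 -0.045 0 0.069 0;0 0 0 -0.05 0 0.069 0;0 0 0 -0.055 0 0.069 0'
python3 -m crank '0 0 0 -0.006 0 0 0;0 0 0 -0.012 0 0 0;0 0 0 -0.018 0 0 0;0 0 0 -0.024 0 0 0;0 0 0 -0.03 0 0 0'
python3 -c "
from see import *
st(); see(); go(ramp(-87.5,0,92.8),96,40)"
```

```text
time: 14.53
tcp_pos: [0.5418, -0.0714, 0.082]
tcp_rot: [-1.708, -1.898, -0.627]
contact_force: [-0.6, 1.0, 0.0]
gripper_width: -0.0001
grasp_force: 0.0
time: 14.95
tcp_pos: [0.544, -0.0927, 0.063]
tcp_rot: [-1.706, -1.898, -0.628]
contact_force: [-1.0, 1.8, 2.7]
gripper_width: -0.0001
grasp_force: 1.6
t 14.95 ramp [[-50.1   1.1  63. ]] j [ 1.04  0.97 -0.97  1.74  0.11  1.01  0.27] F [-1.   1.8  2.7] w -0.0001
side 279 [[-47.5, -32.6, 22.3], [-12.2, -13.7, 49.8], [43.3, 30.9, 125.9]] n [0.49 0.31 0.81] ((-5.053638458251953, -0.6242485046386719), (100.67886352539062, 64.30530548095703), 0.08349376171827316)
top 176 [[-44.0, -32.8, 21.4], [-27.9, -15.2, 51.3], [23.8, 31.5, 123.8]] n [ 0.53 -0.07  0.84] ((-10.919666290283203, -0.3639793395996094), (73.4394302368164, 64.8734359741211), 1.2475826740264893)
row 0.0026 -0.0016 0.0006 0.0498 -0.0006 0.0011 | rows 1.2 t 15.05 F [-0.1 -0.2 -0.4]
```

```bash
python3 -m crank '0 0 0 -0.006 0 0 0;0 0 0 -0.012 0 0 0;0 0 0 -0.018 0 0 0;0 0 0 -0.024 0 0 0;0 0 0 -0.03 0 0 0;0 0 0 -0.036 0 -0.001 0;0 0 0 -0.042 0 -0.001 0;0 0 0 -0.047 0 -0.001 0'
python3 -c "
from see import *
st(); see()
f=11
go(ramp(-20,0,32),96,10)"
```

```text
time: 15.72
tcp_pos: [0.5475, -0.1302, 0.0322]
tcp_rot: [-1.707, -1.897, -0.626]
contact_force: [-0.3, 1.1, -0.3]
gripper_width: 0.0002
grasp_force: 0.5
t 15.72 ramp [[-12.4   0.6  32.2]] j [ 1.06  1.02 -0.93  1.68  0.14  1.03  0.32] F [-0.3  1.1 -0.3] w 0.0002
side 288 [[-7.9, -32.9, 17.4], [24.1, -19.3, 26.5], [87.8, 31.1, 91.3]] n [-0.02  0.08 -1.  ] ((35.39350891113281, -0.6386680603027344), (108.1180191040039, 65.25353240966797), 0.2947744131088257)
top 156 [[-7.4, -33.2, 17.6], [11.1, -15.8, 24.8], [56.4, 29.4, 99.5]] n [-0.39 -0.04  0.92] ((24.181758880615234, -2.4488868713378906), (63.972721099853516, 67.34033966064453), 89.2293472290039)
row 0.0024 -0.525 -0.0003 0.0062 -0.0005 0.0051 | rows 4.2 t 15.8167 F [-0.2  0.7  0.3]
```

```bash
python3 -m crank '0 0 0 -0.005 0 0 0;0 0 0 -0.010 0 0 0;0 0 0 -0.014 0 0 0;0 0 0 -0.014 0 0 0'
python3 -c "
from see import *
st(); see(); go(ramp(4,0,22),96,30); go(ramp(9,0,20),96,20); go(ramp(16,0,17),96,0)"
```

```text
time: 16.15
tcp_pos: [0.5485, -0.135, 0.0279]
tcp_rot: [-1.696, -1.895, -0.631]
contact_force: [-4.2, 7.4, 17.8]
gripper_width: 0.0
grasp_force: 8.6
t 16.15 ramp [[-7.6  1.1 27.9]] j [ 1.06  1.04 -0.93  1.67  0.14  1.05  0.33] F [-4.2  7.4 17.8] w 0.0
side 263 [[0.3, -32.8, 17.4], [31.6, -20.5, 24.2], [90.2, 31.1, 89.5]] n [ 0.13  0.26 -0.96] ((41.422630310058594, -0.5985641479492188), (100.6969985961914, 64.88824462890625), 0.24395956099033356)
top 153 [[0.4, -33.5, 18.5], [15.6, -15.8, 23.0], [61.9, 29.5, 94.3]] n [-0.39 -0.13  0.91] ((31.760438919067383, -1.8409290313720703), (62.96818542480469, 63.60272979736328), 0.1945769488811493)
row -0.0006 -0.185 0.0058 -0.0126 -0.0012 -0.0031 | rows 1.5 t 16.25 F [-4.9  6.3 17.4]
row -0.0 -0.3595 0.0059 -0.0177 -0.0012 -0.0048 | rows 2.9 t 16.25 F [-4.9  6.3 17.4]
row 0.001 -0.7086 0.0059 -0.025 -0.0012 -0.0071 | rows 5.7 t 16.25 F [-4.9  6.3 17.4]
```

```bash
python3 -m crank '0 0 0 0.003 0 -0.003 0;0 -0.06 0 0 0 -0.003 0;0 -0.12 0 -0.006 0 -0.003 0;0 -0.185 0.005 -0.0126 -0.001 -0.003 0;0 -0.185 0.005 -0.0126 -0.001 -0.003 0'
python3 -c "
from see import *
st(); see(); go(ramp(9,0,20),96,20); go(ramp(16,0,17),96,0)"
```

```text
time: 16.67
tcp_pos: [0.5503, -0.1382, 0.0266]
tcp_rot: [-1.804, -2.021, -0.491]
contact_force: [-5.8, 21.7, 35.9]
gripper_width: -0.0002
grasp_force: 20.2
t 16.67 ramp [[-4.2  2.5 26.6]] j [ 0.99  0.93 -0.88  1.74  0.22  0.95  0.24] F [-5.8 21.7 35.9] w -0.0002
side 271 [[1.8, -32.8, 17.5], [30.9, -20.7, 24.0], [92.2, 31.1, 100.8]] n [ 0.01  0.17 -0.99] ((41.1362190246582, -1.3431625366210938), (106.50479125976562, 65.71292114257812), 0.31549543142318726)
top 103 [[-1.8, -33.1, 17.6], [11.0, -15.3, 22.8], [54.5, 29.7, 98.8]] n [-0.96  0.02  0.27] ((26.760784149169922, -1.5751266479492188), (60.28045654296875, 63.4433479309082), 0.8154081702232361)
row -0.0 -0.1818 0.0074 -0.0146 -0.0027 -0.001 | rows 1.5 t 16.7667 F [-7.  20.8 39. ]
row 0.0013 -0.5309 0.0074 -0.0222 -0.0027 -0.002 | rows 4.2 t 16.7667 F [-7.  20.8 39. ]
```

```bash
python3 -m crank '0 0 0 0.004 0 -0.01 0;0 0 0 0.004 0 -0.04 0;0 -0.12 0 0.03 0 -0.08 0;0 -0.24 0 0.06 0 -0.11 0;0 -0.36 0 0.09 0 -0.12 0;0 -0.36 0 0.09 0 -0.12 0'
python3 - <<'E'
from see import *
st(); im=see(); np.savez("pics/t8.npz",im=im)
im,d=bot.capture("side"); w=toramp(cloud("side",d).reshape(-1,3)); h=cv2.cvtColor(im,cv2.COLOR_BGR2HSV).reshape(-1,3)
m=(abs(w[:,1])<25)&(h[:,1]>90)&(h[:,0]>7)&(h[:,0]<19)&(w[:,2]<40)
for lo in range(-30,120,10):
    k=m&(w[:,0]>lo)&(w[:,0]<lo+10)
    if k.any(): print(lo,k.sum(),w[k,2].mean().round(1),end="; ")
E
```

```text
time: 17.27
tcp_pos: [0.5521, -0.1213, 0.1772]
tcp_rot: [-2.019, -2.271, -0.166]
contact_force: [0.3, 2.7, 0.7]
gripper_width: 0.0002
grasp_force: 0.0
t 17.27 ramp [[-20.8   6.1 177.2]] j [ 0.85  0.53 -0.89  1.8   0.3   1.01 -0.01] F [0.3 2.7 0.7] w 0.0002
side 547 [[4.0, -32.8, 17.5], [45.4, -1.8, 24.0], [94.2, 31.2, 27.5]] n [ 0.01  0.   -1.  ] ((50.333168029785156, -0.9628448486328125), (94.50611877441406, 65.4957504272461), 0.9287489652633667)
top 186 [[1.6, -33.5, 17.5], [13.6, -9.0, 22.0], [33.7, 29.3, 27.2]] n [ 0.03  0.   -1.  ] ((26.322219848632812, -2.0676918029785156), (50.02040481567383, 63.828643798828125), 0.8953686356544495)
0 74 20.4; 10 47 24.3; 20 49 24.3; 30 35 24.0; 40 24 22.4; 50 29 20.8; 60 61 21.4; 70 44 24.2; 80 44 24.4; 90 26 23.9; 100 3 13.4; 110 8 12.0;
```

```bash
python3 -c "
from h import *
st();go(ramp(47,-50.5,70),96,0)"
```

```text
t 17.42 ramp [[-10.7   0.2 167.8]] j [ 0.86  0.54 -0.87  1.81  0.3   1.01 -0.  ] F [-0.1 -1.3 -0.4] w 0.0003
row 0.0013 -0.1529 -0.0012 -0.0719 -0.0507 0.0878 | rows 3.0 t 17.4167 F [-0.1 -1.3 -0.4]
```

The plate is flat on the pad, seal side down, centre x≈49, about 25 mm short. There's no room behind it for a vertical finger, so I'll open the gripper, put one finger into the bore (the other goes outside the rail) and push from there.

```bash
python3 -m crank '0 -0.12 0 -0.02 -0.01 0 0.085;0 -0.153 0 -0.05 -0.035 0.02 0.085;0 -0.153 0 -0.072 -0.05 0.05 0.085;0 -0.153 0 -0.072 -0.05 0.07 0.085;0 -0.153 0 -0.072 -0.05 0.07 0.085;0 -0.153 0 -0.072 -0.05 0.07 0.085;0 -0.153 0 -0.072 -0.05 0.07 0.085;0 -0.153 0 -0.072 -0.05 0.07 0.085'
python3 -c "
from h import *
st();go(ramp(47,-50.5,70),96,0);bot.capture('top');st();go(ramp(47,-50.5,4),96,0)"
```

```text
time: 18.08
tcp_pos: [0.5048, -0.1973, 0.0876]
tcp_rot: [-2.106, -2.331, -0.005]
contact_force: [0.1, -0.2, 0.2]
gripper_width: 0.0849
grasp_force: 0.0
t 18.08 ramp [[ 49.9 -48.8  87.6]] j [ 0.84  0.56 -0.75  1.96  0.51  0.82 -0.09] F [ 0.1 -0.2  0.2] w 0.0849
row 0.0021 -0.0023 -0.0036 0.0028 -0.0017 0.0176 | rows 0.4 t 18.0833 F [ 0.1 -0.2  0.2]
t 18.13 ramp [[ 49.9 -48.9  87.7]] j [ 0.84  0.56 -0.75  1.96  0.51  0.82 -0.09] F [-0.  -0.7 -0.1] w 0.0852
row 0.0022 -0.0019 -0.0035 0.0027 -0.0018 0.0837 | rows 2.0 t 18.1333 F [-0.  -0.7 -0.1]
```

```bash
python3 -m crank '0 0 -0.003 0.003 -0.002 0.03 0.085;0 0 -0.003 0.003 -0.002 0.055 0.085;0 0 -0.003 0.003 -0.002 0.07 0.085;0 0 -0.003 0.003 -0.002 0.07 0.085'
python3 -m crank '0 0 0 0 0 0.004 0.085;0 0 0 0 0 0.008 0.085;0 0 0 0 0 0.012 0.085;0 0 0 0 0 0.012 0.085'
python3 -c "
from h import *
st();go(ramp(47,-50.5,4),96,0)"
```

```text
time: 18.47
tcp_pos: [0.4998, -0.194, 0.0147]
tcp_rot: [-2.099, -2.331, -0.0]
contact_force: [-1.5, -0.8, 0.1]
gripper_width: 0.0852
grasp_force: 0.0
time: 18.8
tcp_pos: [0.5013, -0.1947, 0.0048]
tcp_rot: [-2.103, -2.333, -0.002]
contact_force: [-0.3, -0.1, 0.2]
gripper_width: 0.0852
grasp_force: 0.0
t 18.8 ramp [[ 46.9 -52.1   4.8]] j [ 0.76  0.67 -0.65  2.    0.64  0.68 -0.2 ] F [-0.3 -0.1  0.2] w 0.0852
row 0.0005 -0.0018 -0.001 -0.0001 0.0016 0.0008 | rows 0.0 t 18.8 F [-0.3 -0.1  0.2]
```

```bash
python3 -m crank '0 0 0 -0.004 0.001 0 0.085;0 0 0 -0.008 0.001 0 0.085;0 0 0 -0.012 0.001 0 0.085;0 0 0 -0.016 0.001 0 0.085;0 0 0 -0.02 0.001 0 0.085;0 0 0 -0.024 0.001 0 0.085;0 0 0 -0.024 0.001 0 0.085'
python3 -c "
from see import *
st();see()"
```

```text
time: 19.38
tcp_pos: [0.5049, -0.219, 0.0046]
tcp_rot: [-2.103, -2.332, -0.003]
contact_force: [1.0, 3.0, 1.7]
gripper_width: 0.0848
grasp_force: 1.5
t 19.38 ramp [[ 71.5 -51.    4.6]] j [ 0.8   0.69 -0.65  1.97  0.64  0.7  -0.15] F [1.  3.  1.7] w 0.0848
side 469 [[19.5, -33.5, 17.5], [54.3, -7.2, 24.2], [111.6, 30.2, 70.2]] n [ 0.01  0.04 -1.  ] ((26.301158905029297, -4.523090362548828), (175.07537841796875, 64.79520416259766), 3.932913064956665)
top 407 [[17.9, -34.5, 17.4], [42.9, 0.5, 22.1], [107.3, 30.0, 73.6]] n [ 0.04 -0.05 -1.  ] ((63.92256546020508, -3.04736328125), (90.65837097167969, 63.69785690307617), 3.760211229324341)
```

Moving. Rear went from 4 to about 19. Push on to the stop.

```bash
python3 -m crank '0 0 0 -0.004 0 0 0.085;0 0 0 -0.008 0 0 0.085;0 0 0 -0.011 0 0 0.085;0 0 0 -0.014 0 0 0.085;0 0 0 -0.014 0 0 0.085'
python3 -c "
from see import *
st();see()"
```

```text
time: 19.9
tcp_pos: [0.506, -0.2294, 0.0044]
tcp_rot: [-2.097, -2.334, -0.006]
contact_force: [-0.6, 10.0, 4.6]
gripper_width: 0.0853
grasp_force: 4.8
t 19.9 ramp [[ 81.9 -51.    4.4]] j [ 0.82  0.7  -0.65  1.96  0.63  0.71 -0.12] F [-0.6 10.   4.6] w 0.0853
side 456 [[30.3, -34.0, 18.1], [63.2, -6.7, 24.2], [116.6, 31.4, 68.2]] n [ 0.03  0.02 -1.  ] ((73.47798156738281, -1.0243301391601562), (87.74103546142578, 65.912841796875), 2.58722186088562)
top 406 [[28.3, -34.4, 17.2], [52.5, 1.4, 22.3], [113.1, 29.6, 79.7]] n [ 0.15 -0.1  -0.98] ((73.44691467285156, -2.9396934509277344), (91.3573226928711, 63.448883056640625), 2.5438597202301025)
```

```bash
python3 -m crank '0 0 0 -0.003 0 0 0.085;0 0 0 -0.005 0 0 0.085;0 0 0 -0.005 0 0 0.085;0 0 0 0.005 0 0 0.085;0 0 0 0.006 0 0 0.085;0 0 0 0.006 0 -0.03 0.085;0 0 0 0.006 0 -0.07 0.085;0 0 0 0.03 0 -0.11 0.085;0 0 0 0.07 0 -0.15 0.085;0 0 0 0.1 0 -0.18 0.085'
python3 - <<'E'
from see import *
st();im=see(); im2,_=bot.capture("side"); C=[]
for n,i in(("top",im),("side",im2)):
    u,v=proj(n,ramp(30,0,20))[0].astype(int); C.append(cv2.resize(i[v-50:v+50,u-65:u+65],(390,300)))
cv2.imwrite("pics/end.png",np.hstack(C))
E
```

```text
time: 20.83
tcp_pos: [0.4966, -0.1495, 0.1715]
tcp_rot: [-2.109, -2.328, 0.0]
contact_force: [0.5, -0.4, -0.8]
gripper_width: 0.085
grasp_force: 0.0
t 20.83 ramp [[  1.5 -52.1 171.5]] j [ 0.86  0.42 -0.85  1.94  0.38  0.95 -0.07] F [ 0.5 -0.4 -0.8] w 0.085
side 493 [[31.5, -31.3, 18.0], [66.6, -1.0, 24.0], [117.2, 32.8, 27.1]] n [ 0.01  0.   -1.  ] ((73.83074951171875, 1.0129356384277344), (87.81952667236328, 66.29312896728516), 0.42462021112442017)
top 216 [[30.5, -30.6, 17.3], [95.7, 10.7, 21.9], [117.5, 31.1, 28.8]] n [-0.   -0.01  1.  ] ((73.6043930053711, -0.5637664794921875), (88.41109466552734, 63.669620513916016), 0.45996782183647156)
```

View pics/end.png

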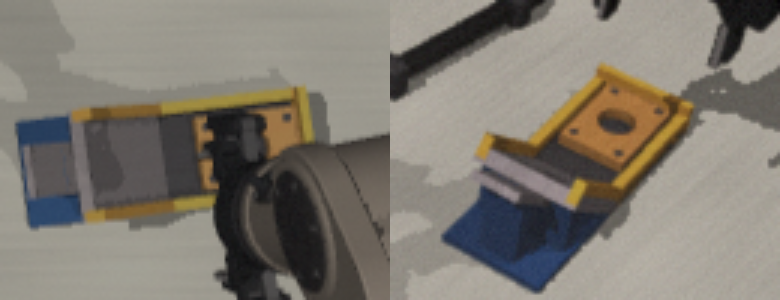

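The plate lies plain face up, flat, square (0.4°) and against the stop (side view (615,125)). Rear edge is at x≈31, centre y≈0. Handing in.

```bash
python3 -c "
from h import *
print(bot.finish_job())"
```

```text
the job is handed in; nothing more can be done
None
```

I handed the job in at about 21 s of robot time. The retainer lies flat on the landing pad, seal side down, square and against the end stop. I never touched the piston, the roller or the stud, but I did not re-measure them at the end, and the hand-in returned no verdict.

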